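# Close the yellow parts cassette and pinch it out of its dock

### The arm

A 6-joint arm with a two-finger parallel gripper is mounted at the origin on the work surface. World frame = base frame: x ahead of the robot, y to its left, z up, the work surface at z = 0. Lengths are in m, angles in rad, forces in N, time in s.
With the tool pointing down it reaches from about 0.425 to 0.95 m from the base axis. Payload 3.5 kg.
Tool frame: the origin (TCP) lies at the very end of the fingers, on their centre line; the grasp point (between the pads) lies ctrl.grip_point_offset behind it (ctrl.grip_point_offset is the distance from the TCP to the grasp point, in m); z points along the fingers, y is the direction in which the jaws open and shut (so a half turn about z gives the same grasp; the last joint's range is limited). The gripper opens to 85 mm and grips with 20 to 120 N. Pads are 22 mm wide; open, the fingers measure 114 mm over their backs; the gripper's body (76 mm by 85 mm) begins 54 mm behind the grasp point. The pads swing forward as they close: fully open they stand 13 mm farther back than shut.
Start: joints at [-1.414, 0.286, 1.577, -0, 1.279, -0.15], TCP at [0.204, -0.643, 0.231] pointing down, gripper open.
Joint ranges: [-2.77, 2.77], [-0.9, 2.22], [0.21, 2.48], [-1.53, 4.67], [0.24, 2.81], [-2.84, 2.84]. Speed limits (rad/s): [2.79, 2.79, 3.14, 3.14, 3.14, 3.14].

### API

Orientations are given as a unit quaternion [x, y, z, w].
In Python, from plant import telemetry, imaging, ticket, finder, ctrl gives the robot as it stands. The module is installed in compiled form; this text tells all that it offers.
- The arm moves only by the shell command python3 -m crank 'ROWS' [FORCE]. ROWS is JSON, a list of rows, each a list of 7 numbers: the shift along the tool's x, y, z scaled (see below), then the turn, a rotation vector about the tool's x, y, z scaled (see below), then the opening, from 0 (shut) to 1 (fully open). A call has 1 to 12 rows; each row is the pose to reach, as a shift and turn from the pose commanded when the call began, along the tool's axes at that moment; what a row does not reach only later rows make up. The controller multiplies each number of a shift by 0.15 m and each number of a turn by 90 degrees. A row lasts 1/10 s, in which the tool goes at most 50 mm and 8.59 degrees, less where a joint would pass 70% of its speed; a pose out of reach is approached as far as the arm can. A call with a number of a shift or a turn outside -1 to 1 is refused whole. A call with a gripper value outside its range is refused whole. The fingers move at their own pace and stop on an object; FORCE is the grip in N (left out, the last holds). Time passes only in rows, so rows that repeat a pose let the fingers close. It gives the time, the measured TCP pose, the force and the opening at its end, in the units of the state.
- telemetry.get_state(): the state, without advancing time (a new reading comes with each control period).
- imaging.read_camera(name): name is "side" or "top"; returns a dict with "pixels" (384x512x3 uint8, red, green, blue), "vfov" (degrees; the focal length in pixels is half the picture's height over the tangent of half this angle, whatever the lens; pixels are square), "cx", "cy" (the principal point, pixels), "rvec" (rotation vector, rad) and "tvec" (3), from world to camera coordinates, as OpenCV has them. Camera axes: x right, y down, z forward; pixel columns grow to the right and rows downward; lengths in m; the calibration is good to about 2 mm. A picture is of the moment at which its call begins. There is no depth.
- ticket.sign_off(): hands the job in, once; it reports no verdict.
Trained networks look in a picture, given as the dict that the camera call returned (one of the last four; its "shot" number tells which), for a name from the list of things; names that differ only in an ending like _2 or _b are one class to them, and where a whole thing is asked for, a point or a joint stands for the part that bears it (a point fixed in the world has none). Each returns a list of dicts, best first, with "confidence" (0 to 1); they miss things now and then, are a little off and sometimes report something else, mostly with a low value. They report only what shows in the picture. A call takes as long as a camera call. They do not tell look-alikes from the thing itself.
- finder.masks_of(label, picture): "pixels" (384x512 bool, what is visible of it) and "extent" ([left, top, right, bottom] in pixels, round what is visible of it).
- finder.pinpoint(label, picture): "location" ([row, column] in pixels: a listed point, or the origin of a listed thing).
The state is a dict: "time": time; "qpos": joint angles; "dq": joint speeds; "joint_efforts": joint torques, N m; "eef_pos": TCP position; "tcp_rot": TCP orientation; "contact_force": force on the tool from outside, world axes, zero at the start; "wrist_torque": the same for the moment, N m; "opening": opening from 0.0 (shut) to 1.0 (fully open).
Only numpy, scipy, OpenCV 4.12 (cv2) and the standard library are available. Lean on these libraries where they do the work, as an engineer would, in place of code of your own. Each camera call takes 0.05 s, during which the arm holds its last target.

### The job

Put the loose lid of matching colour on the yellow parts cassette while it stands in its dock, dropped fully home, and let the lid go. Then pinch the cassette's two side catches together, lift it out of the dock with its lid on, and finish while still holding it by the catches, level and still, with its underside about 15 cm above the table. Leave the blue cassette, the blue lid, the solder spool and the pliers alone.

Things in the scene. Friction and masses are not known exactly. Their poses are not given: they have to be found in the camera images.
- yellow_cassette: yellow open-topped tray locked in yellow_dock: 84 (x) x 34 (y) x 42 mm high, opening 78 x 28 mm, 16 mm deep. Origin: centre of its underside, z up; in the dock it is 5 mm and the rim 47 mm above the table. Yellow catch paddles stand along both long sides, outer faces 60 mm apart across y. Out, their barbs lock it under the dock's lips; pinched fully in, they are what it is lifted by. 0.1 to 0.22 kg
- yellow_lid: loose yellow lid lying upright on the table: plate 84 (x) x 32 (y) x 4 mm; below it a plug 6 mm deep, tapering from 74 x 24 to 66 x 16 mm at its foot, that drops into the cassette's opening (2 mm play); on it a grip bar (point yellow_lid_bar). Origin: centre of the plug's underside, z up; plate top 10 mm up. Seated, its origin is 36 mm above the cassette's, x along the cassette's x (a half turn is the same). 0.04 kg
- yellow_dock: black docking base with aluminium top frame, fixed, 100 (x) x 84 (y) x 35 mm high; holds the yellow cassette in its pocket (1.5 mm play, floor 5 mm above the table). Origin: centre of its underside on the table, z up; x and y as the cassette's
- yellow_catch_left (a joint): travel of the yellow catch on the cassette's +y side, straight inward, m: 0 out (locked), 0.007 fully in (outer faces then 46 mm apart). Spring: 3 N at the start, 9 N fully in. Its barb clears the dock's lip after 3 to 4.5 mm. Squeeze firmly along the cassette's y (20 to 40 N) so that both are fully in, then lift
- yellow_catch_right (a joint): travel of the yellow catch on the cassette's -y side, straight inward, m: 0 out (locked), 0.007 fully in (outer faces then 46 mm apart). Spring: 3 N at the start, 9 N fully in. Its barb clears the dock's lip after 3 to 4.5 mm. Squeeze firmly along the cassette's y (20 to 40 N) so that both are fully in, then lift
- yellow_face_left (a point): outer face of the yellow paddle on the cassette's +y side, in its middle, 20 mm above the dock's top (55 mm above the table in the dock); the face is 28 mm wide (x), 40 mm high above the dock, with black ribs; paddle 4 mm thick
- yellow_face_right (a point): outer face of the yellow paddle on the cassette's -y side, in its middle, 20 mm above the dock's top (55 mm above the table in the dock); the face is 28 mm wide (x), 40 mm high above the dock, with black ribs; paddle 4 mm thick
- yellow_lid_bar (a point): centre of the yellow lid's upright grip bar, 14 (x) x 22 (y) x 26 mm high, from 10 to 36 mm above the lid's origin; this point is 23 mm above that origin. Grip it across its 14 mm, along the lid's x: so the fingers pass between the cassette's catches when the lid goes on
- blue_cassette: bystander: the same cassette in blue, without its lid, standing in the blue_dock. Origin: centre of its underside, 5 mm above the table
- blue_lid: bystander: the same lid in blue, 84 x 32 x 36 mm, lying on the table. Origin: centre of its underside
- blue_dock: black docking base with aluminium top frame, fixed, 100 (x) x 84 (y) x 35 mm high; holds the blue cassette in its pocket (1.5 mm play, floor 5 mm above the table). Origin: centre of its underside on the table, z up; x and y as the cassette's
- solder_spool: bystander: red spool standing on its flange, 48 mm across, 32 mm high. Origin: centre of its underside
- pliers: bystander: small pliers with orange handles lying flat, about 130 x 45 x 12 mm, jaws to its +x. Origin: on the table at the pivot
There are look-alikes about, which are no part of the job. What is shaped like the yellow_cassette but orange or red is not meant. What is shaped like the yellow_lid but white is not meant.

How it is judged:
On the way, in this order (a step that is already met when the one before it is completed fails the run):
1. the yellow lid is fully seated on the yellow cassette in its dock and let go (x of yellow_lid in the frame of yellow_cassette between -0.005 and 0.005 m and y of yellow_lid in the frame of yellow_cassette between -0.005 and 0.005 m and z of yellow_lid in the frame of yellow_cassette between 0.033 and 0.039 m and angle between the z axis of yellow_lid and the z axis of yellow_cassette, either way round below 0.08 rad and z of yellow_cassette in the frame of yellow_dock below 0.01 m and horizontal distance between yellow_cassette and yellow_dock below 0.006 m and contact force between yellow_lid and the fingers below 0.1 N), for 0.2 s.
2. both catches are pinched in with the cassette still in its dock (value of joint each of yellow_catch_left, yellow_catch_right above 0.003 m and z of yellow_cassette in the frame of yellow_dock below 0.02 m), for 0.02 s.
At the end, for the whole second after the job is handed in: The gripper holds the yellow cassette by its two catches (each in 3 mm or more, over 3 N), underside 100 to 220 mm above the table, tilt under 0.2 rad, slower than 30 mm/s, touching no dock; the yellow lid seated on it (5 mm sideways, 3 mm in height, 0.08 rad) (x of yellow_lid in the frame of yellow_cassette between -0.005 and 0.005 m and y of yellow_lid in the frame of yellow_cassette between -0.005 and 0.005 m and z of yellow_lid in the frame of yellow_cassette between 0.033 and 0.039 m and angle between the z axis of yellow_lid and the z axis of yellow_cassette, either way round below 0.08 rad and value of joint each of yellow_catch_left, yellow_catch_right above 0.003 m and height (world z) of yellow_cassette between 0.1 and 0.22 m and angle between yellow_cassette's own z axis and vertical below 0.2 rad and linear speed of yellow_cassette below 0.03 m/s and contact force between yellow_cassette and the fingers above 3 N and contact force between yellow_cassette and yellow_dock below 0.1 N and contact force between yellow_cassette and blue_dock below 0.1 N); the arm keeps its last pose, push and grip.
It fails at once if the blue cassette is moved by more than 12 mm (distance of blue_cassette from where it was at the start of the episode above 0.012 m).
It fails at once if the blue lid is moved by more than 20 mm (distance of blue_lid from where it was at the start of the episode above 0.02 m).
It fails at once if the solder spool is moved by more than 20 mm (distance of solder_spool from where it was at the start of the episode above 0.02 m).
It fails at once if the pliers is moved by more than 20 mm (distance of pliers from where it was at the start of the episode above 0.02 m).
It also fails if it takes over 58 s, if anything falls off the work surface, if the arm or the gripper's body presses on something with over 40 N, if the wrist force passes 120 N, or if a joint passes its speed limit or range.

## Working session

There is one attempt and no reset: what is moved stays moved. The work goes in short steps, Python scripts to look and compute and a shell command to move; the robot and the scene stay as the last step left them, time stands still between calls to the robot, and variables do not carry over. Pictures are saved under pics/ and viewed, and the job is handed in when it is done.

```bash
mkdir -p pics
python3 - <<'E'
from plant import telemetry, imaging, finder, ctrl
import cv2
print(telemetry.get_state(), ctrl.grip_point_offset)
for n in ["side","top"]:
    p=imaging.read_camera(n)
    cv2.imwrite(f"pics/{n}0.png",p["pixels"][:,:,::-1])
    print(n,{k:v for k,v in p.items() if k!="pixels"})
    for l in ["yellow_cassette","yellow_lid","yellow_dock","yellow_lid_bar","yellow_face_left","yellow_face_right","blue_cassette","blue_lid","solder_spool","pliers"]:
        print(l,[(([round(float(x)) for x in d["location"]]),round(d["confidence"],2)) for d in finder.pinpoint(l,p)])
E
```

```text
{'time': 0.0, 'qpos': array([-1.41401368e+00,  2.87142935e-01,  1.57821446e+00, -3.73172787e-05,
        1.27861508e+00, -1.50000588e-01]), 'dq': array([-0.00304756, -0.00101897,  0.00107987,  0.00095552,  0.00046922,
       -0.00024274]), 'joint_efforts': array([-5.26376534e-04, -4.05981445e+01, -2.92628932e+01, -1.54455133e-04,
        5.78587060e-03,  1.09188511e-05]), 'eef_pos': array([ 0.2037579 , -0.64280097,  0.22994207]), 'tcp_rot': array([ 9.88257031e-01,  1.52796022e-01, -2.18963581e-05, -1.18984620e-03]), 'contact_force': array([0.08550777, 0.27071908, 0.35200085]), 'wrist_torque': array([-0.01347372, -0.05263898,  0.02169588]), 'opening': 0.9989580796597582} 0.0187
side {'vfov': 47.17584915252233, 'cx': 259.662611834345, 'cy': 185.0294654496802, 'rvec': array([ 0.85544753, -2.3417295 ,  1.25426465]), 'tvec': array([0.39471246, 0.25145244, 0.81236809]), 'shot': 1}
yellow_cassette [([177, 251], 0.81), ([223, 324], 0.8), ([202, 286], 0.65)]
yellow_lid [([168, 352], 0.61)]
yellow_dock [([203, 286], 0.7)]
yellow_lid_bar [([161, 354], 0.73)]
yellow_face_left [([198, 325], 0.52)
[... 333 characters left out ...]
9.9816211980248, 'rvec': array([ 2.16705531, -2.18886938,  0.14260982]), 'tvec': array([-0.05656726,  0.57380691,  1.15876872]), 'shot': 2}
yellow_cassette [([276, 253], 0.75), ([227, 256], 0.56), ([246, 354], 0.47), ([127, 296], 0.47)]
yellow_lid [([246, 351], 0.88), ([262, 397], 0.62)]
yellow_dock [([230, 255], 0.83), ([223, 189], 0.36)]
yellow_lid_bar [([263, 397], 0.82), ([245, 353], 0.79)]
yellow_face_left [([176, 278], 0.47), ([228, 245], 0.45), ([272, 263], 0.42)]
yellow_face_right [([223, 270], 0.51), ([169, 257], 0.44), ([293, 242], 0.43)]
blue_cassette [([228, 256], 0.73), ([218, 188], 0.7)]
blue_lid [([240, 108], 0.71)]
solder_spool [([127, 295], 0.79)]
pliers [([136, 172], 0.79)]
```

Run:
```python
import cv2
for n in ["side","top"]:
    a=cv2.imread(f"pics/{n}0.png"); cv2.imwrite(f"pics/{n}0b.png",cv2.resize(a[90:330,60:460] if n=="side" else a[90:340,60:460],None,fx=2,fy=2,interpolation=cv2.INTER_CUBIC))
```

```text
(no output)
```

View pics/side0b.png

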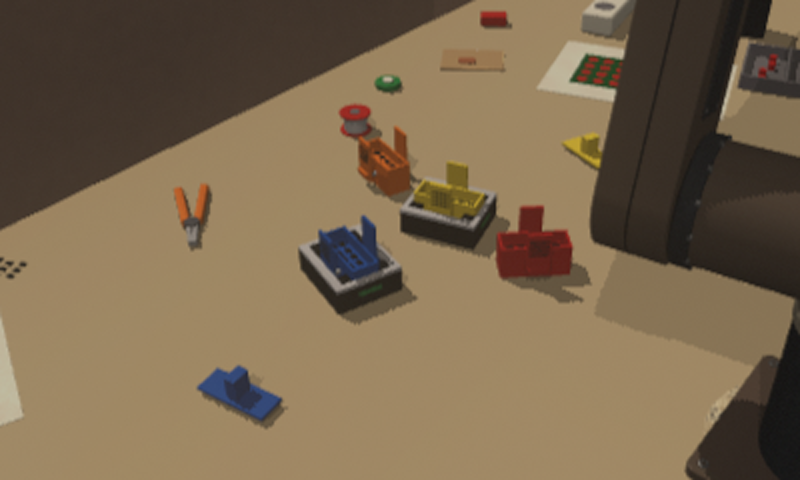

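View pics/top0b.png

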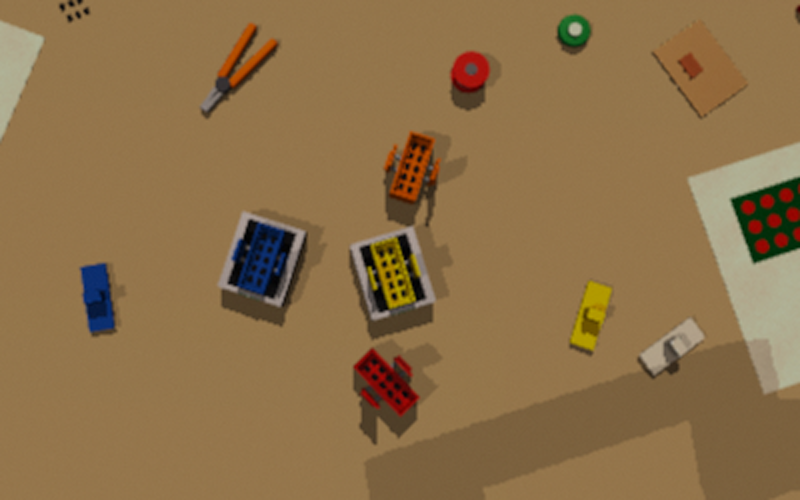

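View pics/top0.png

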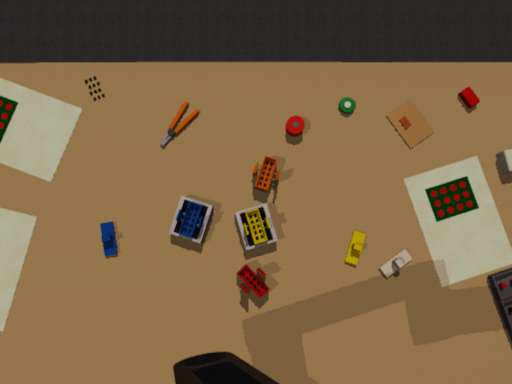

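The pictures show the yellow cassette in its dock at about (227,256) in the top view. The yellow lid is at about (247,355), with the white look-alike next to it at (263,397). The red and orange cassettes stand near the dock ends. Next I'll fit poses by matching silhouettes.

```bash
cat > h.py <<'E'
import numpy as np, cv2
from scipy.optimize import minimize
from scipy.spatial.transform import Rotation as R
def cam(p):
    f=p["pixels"].shape[0]/2/np.tan(np.radians(p["vfov"])/2)
    return np.array([[f,0,p["cx"]],[0,f,p["cy"]],[0,0,1.]])
def proj(P,p): return cv2.projectPoints(np.asarray(P,float).reshape(-1,3),p["rvec"],p["tvec"],cam(p),None)[0][:,0]
def back(rc,z,p):
    K=cam(p);Rm=cv2.Rodrigues(p["rvec"])[0];c=-Rm.T@p["tvec"]
    d=Rm.T@np.linalg.inv(K)@np.array([rc[1],rc[0],1.]);return c+d*(z-c[2])/d[2]
def box(x0,x1,y0,y1,z0,z1): return np.array([[x,y,z] for x in(x0,x1) for y in(y0,y1) for z in(z0,z1)])
LID=[box(-.042,.042,-.016,.016,.006,.010),box(-.007,.007,-.011,.011,.010,.036),
  np.vstack([box(-.037,.037,-.012,.012,.006,.006),box(-.033,.033,-.008,.008,0,0)])]
CAS=[box(-.042,.042,-.017,.017,.03,.042),box(-.014,.014,.026,.030,.030,.070),box(-.014,.014,-.030,-.026,.030,.070)]
S=4
def render(parts,x,y,th,z,p,roi):
    r0,r1,c0,c1=roi; m=np.zeros(((r1-r0)*S,(c1-c0)*S),np.uint8)
    c,s=np.cos(th),np.sin(th);M=np.array([[c,-s,0],[s,c,0],[0,0,1]])
    for b in parts:
        q=(proj(b@M.T+[x,y,z],p)-[c0,r0]+.5)*S
        cv2.fillConvexPoly(m,cv2.convexHull(np.round(q*16).astype(np.int32)),255,shift=4)
    return cv2.resize(m,(c1-c0,r1-r0),interpolation=cv2.INTER_AREA)/255.
def ymask(p):
    h=cv2.cvtColor(p["pixels"],cv2.COLOR_RGB2HSV)
    return ((h[...,0]>=24)&(h[...,0]<=34)&(h[...,1]>175)&(h[...,2]>60))
def fit(parts,views,z,x0):
    # views: (p,mask,roi)
    def cost(v): return sum(np.abs(render(parts,v[0]/100,v[1]/100,v[2]/10,z,p,roi)-m[roi[0]:roi[1],roi[2]:roi[3]]).sum() for p,m,roi in views)
    best=None
    for d in np.linspace(-.4,.4,5):
        v=[x0[0]*100,x0[1]*100,(x0[2]+d)*10]
        r=minimize(cost,v,method="Nelder-Mead",options=dict(initial_simplex=np.array([v]*4)+np.vstack([np.zeros(3),np.diag([1,1,2.])]),xatol=.005,fatol=.05))
        if best is None or r.fun<best.fun:best=r
    return best.x/[100,100,10],best.fun
E
python3 - <<'E'
from h import *
from plant import imaging
t=imaging.read_camera("top"); s=imaging.read_camera("side")
import pickle; pickle.dump((t,s),open("v0.pkl","wb"))
mt,ms=ymask(t),ymask(s)
for n,p,m in(("t",t,mt),("s",s,ms)):
    k,l,st,c=cv2.connectedComponentsWithStats(m.astype(np.uint8)); print(n,[(st[i].tolist()) for i in range(1,k) if st[i][4]>8])
b=back((247,355),.01,t); print(b, back((227,256),.04,t))
rl=(220,275,335,375); rc=(195,260,225,285)
print(fit(LID,[(t,mt,rl)],0,(b[0],b[1],0.3)),mt[220:275,335:375].sum())
b=back((227,256),.04,t)
print(fit(CAS,[(t,mt,rc)],.005,(b[0],b[1],-.2)))
k=(165,210,255,325)
print(fit(CAS,[(s,ms,k)],.005,(b[0],b[1],-.2)))
o=t["pixels"][195:280,225:380].copy(); o[mt[195:280,225:380]]=[255,0,255]
cv2.imwrite("pics/m.png",cv2.resize(np.vstack([o,t["pixels"][195:280,225:380]])[:,:,::-1],None,fx=3.5,fy=3.5,interpolation=0))
E
```

```text
t [[245, 209, 23, 36, 295], [265, 217, 5, 11, 25], [244, 223, 5, 12, 31], [345, 231, 21, 34, 343]]
s [[352, 157, 5, 3, 9], [344, 159, 7, 8, 29], [355, 169, 5, 3, 9]]
[ 0.45080663 -0.34054362  0.01      ] [ 0.50362364 -0.08381549  0.04      ]
(array([ 0.45013202, -0.34041296, -0.33729523]), np.float64(95.60392156862744)) 343
(array([ 0.50631   , -0.08361572,  0.28434591]), np.float64(236.29803921568626))
(array([ 0.59143016, -0.25964594, -0.9255976 ]), np.float64(8.0))
```

View pics/m.png

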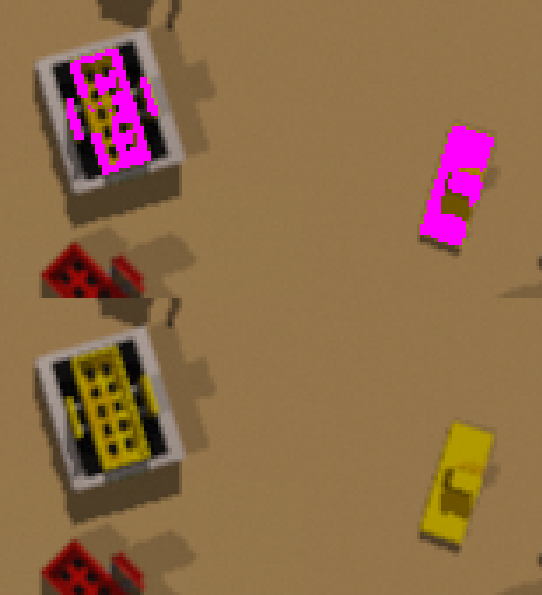

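```bash
cat >> h.py <<'E'
def ymask(p,smin=200):
    h=cv2.cvtColor(p["pixels"],cv2.COLOR_RGB2HSV)
    m=((h[...,0]>=22)&(h[...,0]<=36)&(h[...,1]>smin)&(h[...,2]>35)).astype(np.uint8)
    return m
def hullfill(m,roi,minarea=8,largest=False):
    r0,r1,c0,c1=roi;o=np.zeros_like(m)
    n,l,st,_=cv2.connectedComponentsWithStats(m[r0:r1,c0:c1])
    i=1+np.argmax(st[1:,4]); q=np.argwhere(l==i)[:,::-1]+[c0,r0]
    cv2.fillConvexPoly(o,cv2.convexHull(q.astype(np.int32)),1); return o
DOCK=[box(-.05,.05,-.042,.042,.0345,.035)]
E
python3 - <<'E'
from h import *
import pickle; t,s=pickle.load(open("v0.pkl","rb"))
h=cv2.cvtColor(s["pixels"],cv2.COLOR_RGB2HSV); print(h[195,283],h[192,276],h[178,288],h[164,350],h[180,300]); print(cv2.cvtColor(t["pixels"],cv2.COLOR_RGB2HSV)[251,356])
mt=ymask(t,190)
rl=(220,275,335,375)
v,c=fit(LID,[(t,mt,rl)],0,(.45,-.34,-.33));print("lid",v,c,mt[220:275,335:375].sum())
ht=cv2.cvtColor(t["pixels"],cv2.COLOR_RGB2HSV)
g=((ht[...,1]<60)&(ht[...,2]>110)).astype(np.uint8)
rd=(195,260,225,285)
gm=hullfill(g,rd)
vd,cd=fit(DOCK,[(t,gm,rd)],0,(.505,-.084,.28));print("dock",vd,cd,gm.sum())
RIM=[box(-.042,.042,-.017,.017,.042,.042)]
rm=hullfill(mt,rd)
vc,cc=fit(RIM,[(t,rm,rd)],.005,(.505,-.084,.28));print("cas",vc,cc,rm.sum())
im=cv2.resize(t["pixels"][195:280,225:380],None,fx=5,fy=5,interpolation=cv2.INTER_CUBIC)[:,:,::-1].copy()
for parts,v,z in((LID,v,0),(DOCK,vd,0),(CAS,vc,.005)):
    M=R.from_euler("z",v[2]).as_matrix()
    for b in parts:
        q=(proj(b@M.T+[v[0],v[1],z],t)-[225,195]+.5)*5
        cv2.polylines(im,[cv2.convexHull(q.astype(np.int32))],True,(255,0,255))
cv2.imwrite("pics/f1.png",im)
hs=cv2.resize(s["pixels"][150:220,250:370],None,fx=6,fy=6,interpolation=cv2.INTER_CUBIC)[:,:,::-1].copy()
for parts,v,z in((LID,v,0),(DOCK,vd,0),(CAS,vc,.005)):
    M=R.from_euler("z",v[2]).as_matrix()
    for b in parts:
        q=(proj(b@M.T+[v[0],v[1],z],s)-[250,150]+.5)*6
        cv2.polylines(hs,[cv2.convexHull(q.astype(np.int32))],True,(255,0,255))
cv2.imwrite("pics/f2.png",hs)
E
```

```text
[ 23 174 113] [ 22 163  91] [ 23 174 113] [ 23 185 145] [ 18  95 158]
[ 23 255  99]
lid [ 0.45023398 -0.34054071 -0.34330049] 24.615686274509805 424
dock [ 0.50607523 -0.08314459  0.27950654] 48.3921568627451 1365
cas [ 0.50522906 -0.08287376  0.25698486] 80.87843137254902 546
```

View pics/f1.png

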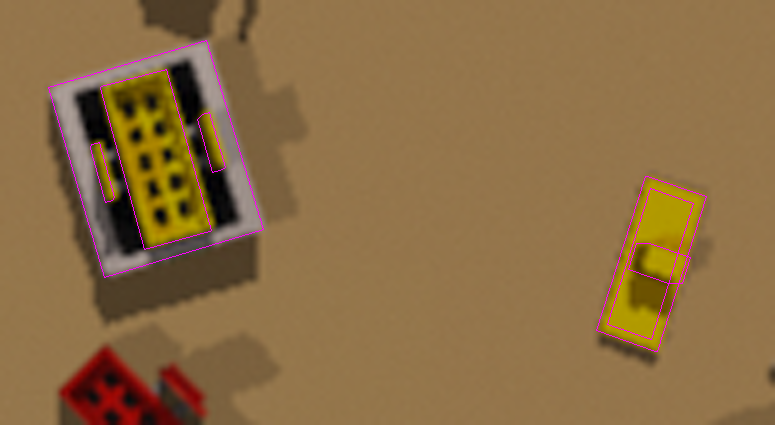

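View pics/f2.png

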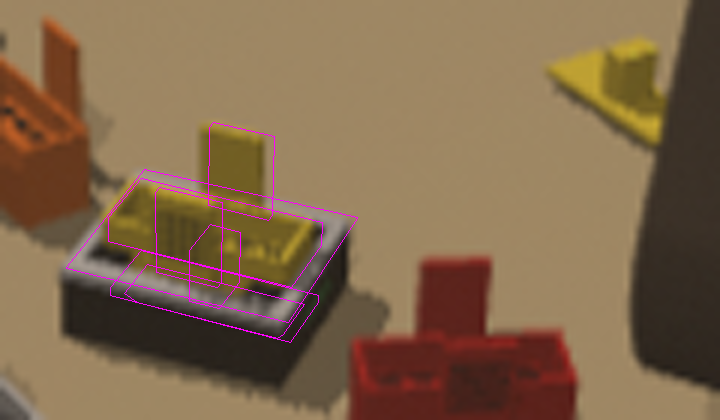

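The top-view fit sits well on the dock, the cassette rim and the lid. The side view disagrees by about 1.7 px, roughly 4 mm. I'll move toward the lid first, which also clears the side view, and write a helper for the conversion.

```bash
cat >> h.py <<'E'
def go(x,y,z,yawy):
    """print the row (tool units) to reach TCP x,y,z pointing down, tool y along yawy (mod pi)"""
    from plant import telemetry
    s=telemetry.get_state(); R0=R.from_quat(s["tcp_rot"]); M=R0.as_matrix()
    cur=np.arctan2(M[1,1],M[0,1]); d=(yawy-cur+np.pi/2)%np.pi-np.pi/2
    a=cur+d; ty=np.array([np.cos(a),np.sin(a),0]); tz=np.array([0,0,-1.]); T=np.column_stack([np.cross(ty,tz),ty,tz])
    sh=M.T@(np.array([x,y,z])-s["eef_pos"])/.15
    rv=(R0.inv()*R.from_matrix(T)).as_rotvec()/(np.pi/2)
    print("t",round(s["time"],2),"pos",s["eef_pos"].round(4),"yaw",round(cur,4),"turn",round(d,3),"F",s["contact_force"].round(1),"open",round(s["opening"],3),"q",s["qpos"].round(2))
    print("shift",sh.round(3),"dist mm",round(np.linalg.norm(sh)*150,1),"turn",rv.round(3))
E
python3 -c "
from h import *
go(.4502,-.3405,.12,-.343)"
```

```text
t 1.2 pos [ 0.2039 -0.6435  0.2313] yaw -1.264 turn 0.921 F [ 0.1 -0.5 -0.2] open 1.0 q [-1.41  0.29  1.58  0.    1.28 -0.15]
shift [ 2.175 -1.429  0.742] dist mm 406.0 turn [-0.    -0.    -0.586]
```

```bash
python3 -m crank '[[0.2,-0.13,0.06,0,0,-0.06,1],[0.4,-0.26,0.1,0,0,-0.12,1],[0.6,-0.4,0.15,0,0,-0.18,1],[0.8,-0.53,0.2,0,0,-0.24,1],[1,-0.66,0.25,0,0,-0.3,1],[1,-0.66,0.25,0,0,-0.3,1]]'; python3 -c "
from h import *
go(.4502,-.3405,.12,-.343)"
```

```text
time: 1.8
eef_pos: [0.319, -0.4999, 0.1923]
tcp_rot: [0.924, 0.382, 0.001, -0.002]
contact_force: [0.1, -0.1, 0.8]
opening: 0.999
t 1.8 pos [ 0.319  -0.4999  0.1923] yaw -0.7875 turn 0.445 F [ 0.1 -0.1  0.8] open 0.999 q [-1.17  0.14  1.82  0.    1.18 -0.39]
shift [ 1.369 -0.135  0.486] dist mm 218.8 turn [-0.001 -0.002 -0.283]
```

```bash
python3 -m crank '[[0.2,-0.02,0.07,0,0,-0.06,1],[0.4,-0.04,0.14,0,0,-0.12,1],[0.6,-0.06,0.2,0,0,-0.18,1],[0.8,-0.08,0.25,0,0,-0.24,1],[0.9,-0.1,0.3,0,0,-0.28,1],[0.9,-0.1,0.3,0,0,-0.28,1]]'
python3 - <<'E'
from h import *
from plant import imaging
import pickle
t=imaging.read_camera("top"); s=imaging.read_camera("side");pickle.dump((t,s),open("v1.pkl","wb"))
cv2.imwrite("pics/v1.png",cv2.resize(np.vstack([t["pixels"][190:300,230:430],s["pixels"][100:220,230:430]])[:,:,::-1],None,fx=2.6,fy=2.6))
E
```

```text
time: 2.4
eef_pos: [0.4029, -0.3968, 0.1478]
tcp_rot: [0.82, 0.573, -0.0, -0.001]
contact_force: [-0.2, 0.1, 0.3]
opening: 1.002
```

View pics/v1.png

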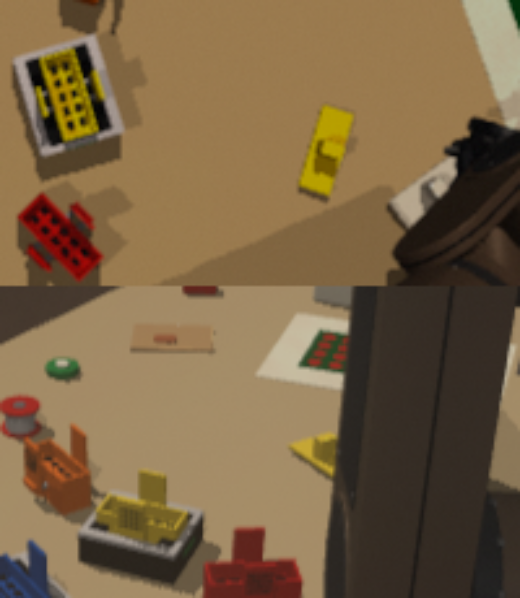

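Run:
```python
from h import *
import pickle; t,s=pickle.load(open("v0.pkl","rb"))
h=cv2.cvtColor(s["pixels"],cv2.COLOR_RGB2HSV)
ms=((h[...,0]>=20)&(h[...,0]<=30)&(h[...,1]>135)).astype(np.uint8)
k=(165,210,255,315)
g=ms[165:210,255:315]; print(g.sum())
v,c=fit(CAS,[(s,ms,k)],.005,(.505,-.083,.27)); print("cas side",v,c)
gm=((h[...,1]<60)&(h[...,2]>95)).astype(np.uint8)
k2=(172,215,255,315); G=hullfill(gm,k2); print(G.sum())
vd,cd=fit(DOCK,[(s,G,k2)],0,(.505,-.083,.27)); print("dock side",vd,cd)
hs=cv2.resize(s["pixels"][150:220,250:370],None,fx=6,fy=6,interpolation=cv2.INTER_CUBIC)[:,:,::-1].copy()
for parts,v,z in((LID,(.4502,-.3405,-.343),0),(DOCK,vd,0),(CAS,v,.005)):
    M=R.from_euler("z",v[2]).as_matrix()
    for b in parts:
        q=(proj(b@M.T+[v[0],v[1],z],s)-[250,150]+.5)*6
        cv2.polylines(hs,[cv2.convexHull(q.astype(np.int32))],True,(255,0,255))
cv2.imwrite("pics/f3.png",hs)
```

```text
568
cas side [ 0.50804309 -0.07974006  0.27190158] 59.29019607843137
671
dock side [ 0.50690152 -0.07876176  0.2850645 ] 127.58823529411764
```

View pics/f3.png

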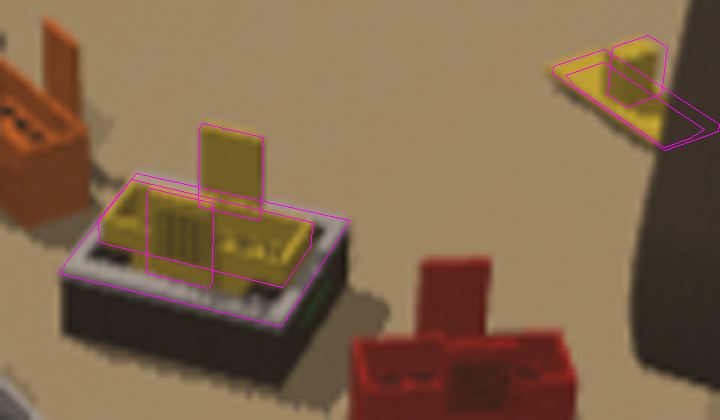

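```bash
python3 -c "
from h import *
go(.4503,-.3393,.06,-.343)"
```

```text
t 2.5 pos [ 0.4025 -0.3991  0.1492] yaw -0.3544 turn 0.011 F [0.9 0.1 0.3] open 0.998 q [-0.96  0.13  1.92 -0.    1.09 -0.61]
shift [0.485 0.161 0.594] dist mm 117.6 turn [ 0.     0.001 -0.007]
```

```bash
python3 -m crank '[[0.16,0.054,0.1,0,0,-0.007,1],[0.33,0.11,0.25,0,0,-0.007,1],[0.485,0.161,0.45,0,0,-0.007,1],[0.485,0.161,0.594,0,0,-0.007,1],[0.485,0.161,0.594,0,0,-0.007,1],[0.485,0.161,0.594,0,0,-0.007,1]]' 30
python3 - <<'E'
from h import *
from plant import imaging
t=imaging.read_camera("top"); s=imaging.read_camera("side")
go(.4503,-.3393,.0125,-.343)
cv2.imwrite("pics/v2.png",cv2.resize(np.hstack([t["pixels"][210:290,300:400],s["pixels"][120:200,310:410]])[:,:,::-1],None,fx=4,fy=4))
E
```

```text
time: 3.1
eef_pos: [0.4503, -0.3399, 0.0605]
tcp_rot: [0.818, 0.576, -0.0, 0.0]
contact_force: [0.5, 0.4, -0.0]
opening: 1.0
t 3.2 pos [ 0.451  -0.3406  0.0618] yaw -0.3439 turn 0.001 F [ 0.3 -0.1 -0.6] open 0.996 q [-0.83  0.25  1.96 -0.    0.93 -0.48]
shift [ 0.007 -0.008  0.329] dist mm 49.4 turn [ 0.002  0.001 -0.001]
```

View pics/v2.png

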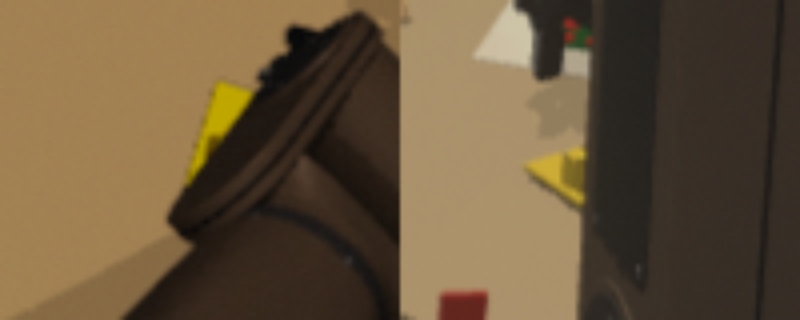

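The hand is over the yellow lid, with its exposed end at about (235,353) in the top view. Going down and gripping.

```bash
python3 -m crank '[[0,0,0.16,0,0,0,1],[0,0,0.28,0,0,0,1],[0,0,0.322,0,0,0,1],[0,0,0.322,0,0,0,0.6],[0,0,0.322,0,0,0,0.3],[0,0,0.322,0,0,0,0.15],[0,0,0.322,0,0,0,0],[0,0,0.322,0,0,0,0],[0,0,0.322,0,0,0,0],[0,0,0.322,0,0,0,0]]' 30;  python3 -m crank '[[0,0,0,0,0,0,0]]'
```

```text
time: 4.2
eef_pos: [0.4509, -0.3389, 0.0122]
tcp_rot: [0.817, 0.577, 0.0, 0.001]
contact_force: [0.2, -0.3, 4.7]
opening: 0.159
time: 4.3
eef_pos: [0.4509, -0.3389, 0.0122]
tcp_rot: [0.817, 0.576, 0.0, 0.001]
contact_force: [-0.7, 0.7, 5.1]
opening: 0.161
```

Gripped: the opening is about 14 mm, the width of the bar. Lifting.

```bash
python3 -m crank '[[0,0,-0.1,0,0,0,0],[0,0,-0.3,0,0,0,0],[0,0,-0.6,0,0,0,0],[0,0,-0.9,0,0,0,0],[0,0,-0.9,0,0,0,0],[0,0,-0.9,0,0,0,0]]'
python3 - <<'E'
from h import *
go(.506,-.0815,.15,.273)
E
```

```text
time: 4.9
eef_pos: [0.4508, -0.3388, 0.1483]
tcp_rot: [0.817, 0.577, 0.0, 0.002]
contact_force: [-0.7, 0.8, -1.0]
opening: 0.155
t 4.9 pos [ 0.4508 -0.3388  0.1483] yaw -0.3418 turn 0.615 F [-0.7  0.8 -1. ] open 0.155 q [-0.82  0.13  1.92 -0.    1.09 -0.48]
shift [ 1.739 -0.229 -0.015] dist mm 263.2 turn [ 0.001  0.001 -0.391]
```

```bash
python3 -m crank '[[0.2,-0.03,0,0,0,-0.05,0],[0.4,-0.05,0,0,0,-0.1,0],[0.6,-0.08,0,0,0,-0.15,0],[0.8,-0.1,0,0,0,-0.2,0],[1,-0.13,0,0,0,-0.25,0],[1,-0.13,0,0,0,-0.25,0]]'
python3 - <<'E'
from h import *
from plant import imaging
import pickle
go(.506,-.0815,.15,.273)
t=imaging.read_camera("top"); s=imaging.read_camera("side")
pickle.dump((t,s),open("v3.pkl","wb"))
cv2.imwrite("pics/v3.png",cv2.resize(np.hstack([t["pixels"][190:290,230:370],s["pixels"][100:200,230:370]])[:,:,::-1],None,fx=2.8,fy=2.8))
E
```

```text
time: 5.5
eef_pos: [0.4809, -0.1866, 0.1436]
tcp_rot: [0.687, 0.726, -0.0, -0.003]
contact_force: [-0.6, 0.3, -0.8]
opening: 0.156
t 5.5 pos [ 0.4809 -0.1866  0.1436] yaw 0.0552 turn 0.218 F [-0.6  0.3 -0.8] open 0.156 q [-0.57  0.03  2.04  0.    1.08 -0.62]
shift [ 0.691  0.206 -0.04 ] dist mm 108.3 turn [-0.003 -0.003 -0.139]
```

View pics/v3.png

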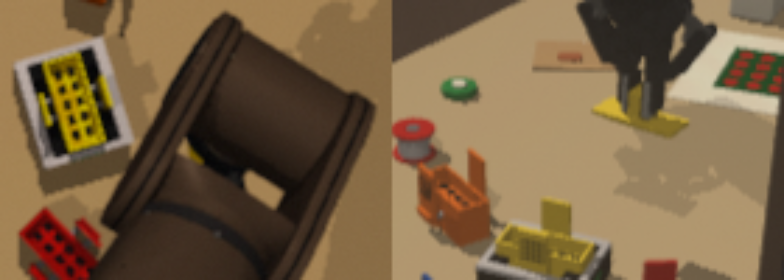

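In the side view the lid hangs level from the fingers at about (143,318), so I can measure its offset from the TCP in that camera.

Run:
```python
from h import *
from plant import telemetry
import pickle; t,s=pickle.load(open("v3.pkl","rb"))
st=[telemetry.get_state() for _ in range(3)]; 
for q in st: print(q["time"],q["eef_pos"].round(4),R.from_quat(q["tcp_rot"]).as_euler("xyz").round(4))
pos=st[-1]["eef_pos"]; M=R.from_quat(st[-1]["tcp_rot"]).as_matrix(); yaw=np.arctan2(M[1,1],M[0,1])
h=cv2.cvtColor(s["pixels"],cv2.COLOR_RGB2HSV)
ms=((h[...,0]>=20)&(h[...,0]<=30)&(h[...,1]>135)).astype(np.uint8)
k=(125,160,295,345)
P=LID[:1]
m=np.zeros_like(ms); 
# plate silhouette: hull of yellow below bar
n,l,sts,_=cv2.connectedComponentsWithStats(ms[125:160,295:345]); print(sts.tolist())
allp=[]
sub=ms.copy()
dark=(h[...,2]<70)
for mode in ("hull",):
    q=np.argwhere(ms[125:160,295:345]>0)
    q=q+[125,295]
    q2=q[:, ::-1].astype(np.int32); H=np.zeros_like(ms); cv2.fillConvexPoly(H,cv2.convexHull(q2),1)
    def rend(v):
        r=[render([b],v[0]/100,v[1]/100,v[2]/10,pos[2]-.0122,s,k) for b in LID]
        return np.maximum(r[0],r[2]),r[1]
    def cost(v):
        a,b=rend(v); w=ms[k[0]:k[1],k[2]:k[3]]; d=dark[k[0]:k[1],k[2]:k[3]]
        u=np.maximum(a,b); return (np.abs(u-w)*(~d)).sum()+0.3*(np.abs(a)*0).sum()
    best=min((minimize(cost,[pos[0]*100+dx,pos[1]*100+dy,yaw*10],method="Nelder-Mead",options=dict(initial_simplex=np.array([[pos[0]*100+dx,pos[1]*100+dy,yaw*10]]*4)+np.vstack([np.zeros(3),np.diag([.7,.7,.7])]))) for dx in(-.4,0.,.4) for dy in(-.4,0.,.4)),key=lambda r:r.fun)
    v=best.x/[100,100,10]; print(v,best.fun,"yaw tool",yaw,"off",v[:2]-pos[:2])
hs=cv2.resize(s["pixels"][120:165,290:350],None,fx=12,fy=12,interpolation=cv2.INTER_CUBIC)[:,:,::-1].copy()
for v,col in((v,(255,0,255)),((pos[0],pos[1],yaw),(255,255,0))):
    Mm=R.from_euler("z",v[2]).as_matrix()
    for b in LID:
        q=(proj(b@Mm.T+[v[0],v[1],pos[2]-.0122],s)-[290,120]+.5)*12
        cv2.polylines(hs,[cv2.convexHull(q.astype(np.int32))],True,col)
cv2.imwrite("pics/f4.png",hs)
```

```text
5.6 [ 0.4813 -0.1895  0.1446] [-3.1385e+00 -1.8000e-03  1.6224e+00]
5.6 [ 0.4813 -0.1895  0.1446] [-3.1385e+00 -1.8000e-03  1.6224e+00]
5.6 [ 0.4813 -0.1895  0.1446] [-3.1385e+00 -1.8000e-03  1.6224e+00]
[[0, 0, 50, 35, 1512], [7, 5, 34, 19, 238]]
[ 0.48395895 -0.18854338  0.04116939] 73.47058823529412 yaw tool 0.05156870266705989 off [0.00266714 0.00095599]
```

View pics/f4.png

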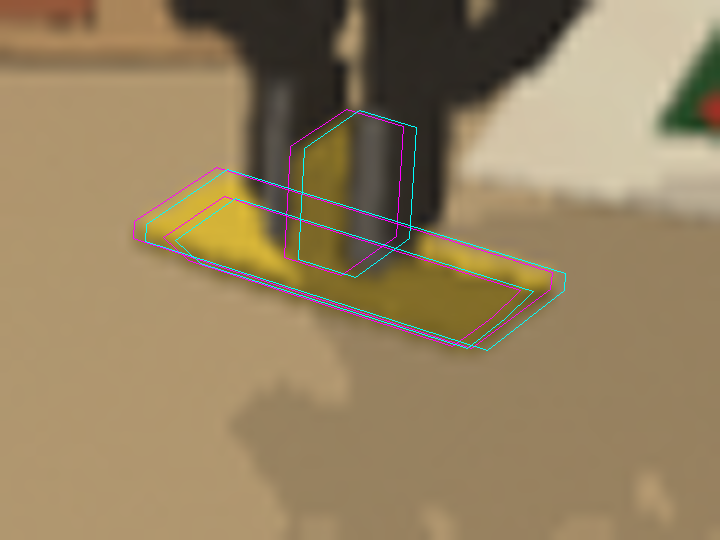

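```bash
python3 -c "
from h import *
go(.5054,-.0812,.13,.272)"
```

```text
t 5.6 pos [ 0.4813 -0.1895  0.1446] yaw 0.0516 turn 0.22 F [0.2 0.4 0.4] open 0.155 q [-0.57  0.03  2.03 -0.    1.08 -0.62]
shift [0.713 0.198 0.098] dist mm 111.9 turn [-0.002 -0.001 -0.14 ]
```

```bash
python3 -m crank '[[0.18,0.05,0.02,0,0,-0.04,0],[0.36,0.1,0.04,0,0,-0.08,0],[0.54,0.15,0.07,0,0,-0.12,0],[0.713,0.198,0.098,-0.002,-0.001,-0.14,0],[0.713,0.198,0.098,-0.002,-0.001,-0.14,0],[0.713,0.198,0.098,-0.002,-0.001,-0.14,0],[0.713,0.198,0.098,-0.002,-0.001,-0.14,0]]'
cat > look.py <<'E'
from h import *
from plant import imaging,telemetry
import sys
t=imaging.read_camera("top"); s=imaging.read_camera("side")
st=telemetry.get_state(); pos=st["eef_pos"]; M=R.from_quat(st["tcp_rot"]).as_matrix(); yaw=np.arctan2(M[1,1],M[0,1])
print(st["time"],pos.round(4),yaw,st["opening"],st["contact_force"].round(1))
def ov(p,r0,c0,r1,c1,f,lst):
    im=cv2.resize(p["pixels"][r0:r1,c0:c1],None,fx=f,fy=f,interpolation=cv2.INTER_CUBIC)[:,:,::-1].copy()
    for parts,v,z,col in lst:
        Mm=R.from_euler("z",v[2]).as_matrix()
        for b in parts:
            q=(proj(b@Mm.T+[v[0],v[1],z],p)-[c0,r0]+.5)*f
            cv2.polylines(im,[cv2.convexHull(q.astype(np.int32))],True,col)
    return im
n=sys.argv[1]
cv2.imwrite(f"pics/{n}s.png",ov(s,130,240,220,330,6,eval(sys.argv[2]) if len(sys.argv)>2 else []))
cv2.imwrite(f"pics/{n}t.png",ov(t,180,210,280,320,5,[]))
E
python3 look.py v4 "[(LID[:2],(pos[0]+.0027,pos[1]+.001,yaw),pos[2]-.0122,(255,0,255)),(CAS,(.508,-.0797,.272),.005,(0,255,0))]"
```

```text
time: 6.3
eef_pos: [0.5065, -0.0835, 0.1315]
tcp_rot: [0.606, 0.795, 0.0, 0.002]
contact_force: [0.3, -0.2, -0.2]
opening: 0.159
6.4 [ 0.5066 -0.0835  0.1318] 0.26861136610973724 0.15804348342572178 [ 0.2 -0.3 -0.1]
```

View pics/v4s.png

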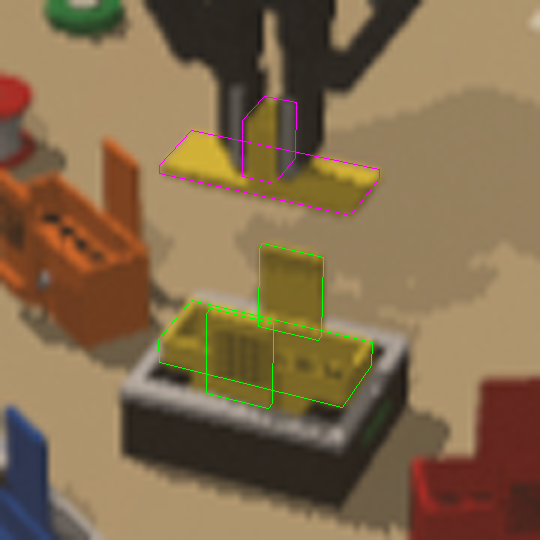

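View pics/v4t.png

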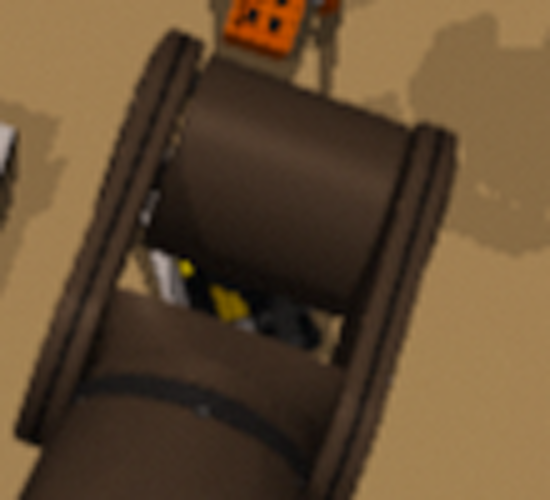

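In the side view the lid (magenta) hangs parallel to and over the cassette rim (green). Correcting the 2 mm sideways error and lowering partway.

```bash
python3 -c "
from h import *
go(.5054,-.0812,.082,.272)"
```

```text
t 6.4 pos [ 0.5066 -0.0835  0.1318] yaw 0.2686 turn 0.003 F [ 0.2 -0.3 -0.1] open 0.158 q [-0.36  0.04  2.05 -0.    1.05 -0.63]
shift [ 0.018 -0.004  0.332] dist mm 49.9 turn [ 0.002  0.001 -0.002]
```

```bash
python3 -m crank '[[0.016,-0.004,0.03,0,0,-0.002,0],[0.016,-0.004,0.15,0.002,0.001,-0.002,0],[0.016,-0.004,0.28,0.002,0.001,-0.002,0],[0.016,-0.004,0.33,0.002,0.001,-0.002,0],[0.016,-0.004,0.33,0.002,0.001,-0.002,0],[0.016,-0.004,0.33,0.002,0.001,-0.002,0]]'
python3 look.py v5 "[(LID[:2],(pos[0]+.0027,pos[1]+.001,yaw),pos[2]-.0122,(255,0,255)),(LID[:2],(.508,-.0797,.272),.041,(0,255,0))]"
```

```text
time: 7.0
eef_pos: [0.5058, -0.0804, 0.0827]
tcp_rot: [0.604, 0.797, -0.0, 0.0]
contact_force: [-0.2, -0.8, -0.3]
opening: 0.16
7.1 [ 0.5063 -0.0805  0.0833] 0.27375375221263126 0.16163742989664823 [-0.1 -0.2 -1.1]
```

View pics/v5s.png

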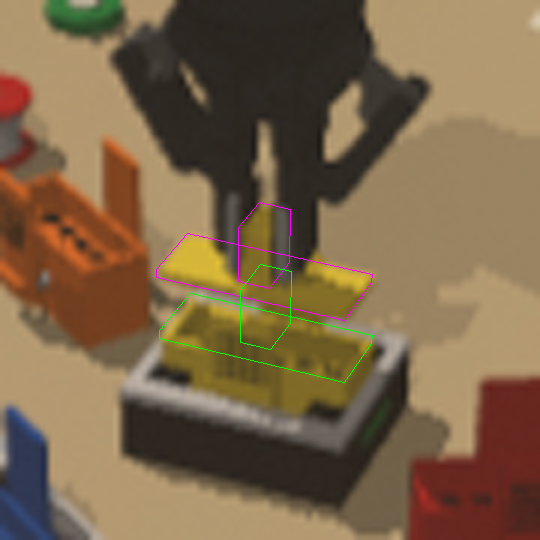

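The lid is aligned over the green seat outline. Lowering it.

```bash
python3 -m crank '[[0,0,0.06,0,0,0,0],[0,0,0.1,0,0,0,0],[0,0,0.13,0,0,0,0],[0,0,0.16,0,0,0,0],[0,0,0.18,0,0,0,0],[0,0,0.185,0,0,0,0],[0,0,0.185,0,0,0,0]]'
python3 -c "
from h import *
go(.5054,-.0812,.0535,.272)"
```

```text
time: 7.8
eef_pos: [0.5056, -0.0803, 0.0545]
tcp_rot: [0.604, 0.797, -0.0, 0.0]
contact_force: [-0.5, -0.4, -0.3]
opening: 0.153
t 7.8 pos [ 0.5056 -0.0803  0.0545] yaw 0.2738 turn -0.002 F [-0.5 -0.4 -0.3] open 0.153 q [-0.36  0.15  2.09 -0.    0.89 -0.63]
shift [-0.006 -0.003  0.006] dist mm 1.3 turn [-0.     0.     0.001]
```

No contact force, so the plug slid in freely. Now release by opening only partway, then look.

```bash
python3 -m crank '[[0,0,0.004,0,0,0,0],[0,0,0.004,0,0,0,0.25],[0,0,0.004,0,0,0,0.35],[0,0,0.004,0,0,0,0.35],[0,0,0.004,0,0,0,0.35],[0,0,0.004,0,0,0,0.35]]'
python3 look.py v6 "[(LID[:2],(.508,-.0797,.272),.041,(0,255,0))]"
```

```text
time: 8.4
eef_pos: [0.5055, -0.0801, 0.0539]
tcp_rot: [0.604, 0.797, -0.0, 0.0]
contact_force: [-0.2, -0.2, -0.3]
opening: 0.353
8.5 [ 0.5055 -0.0801  0.0539] 0.27381785163798855 0.3464010915300919 [-0.6 -0.4 -1.1]
```

View pics/v6s.png

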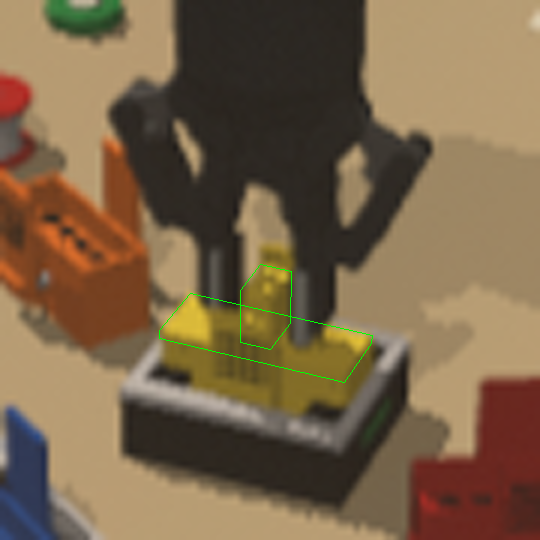

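The lid lies on the rim and the plate matches the seat outline. Raising the hand and checking from both views.

```bash
python3 -m crank '[[0,0,-0.1,0,0,0,0.35],[0,0,-0.3,0,0,0,0.35],[0,0,-0.6,0,0,0,0.6],[0,0,-0.8,0,0,0.09,1],[0,0,-0.8,0,0,0.18,1],[0,0,-0.8,0,0,0.27,1],[0,0,-0.8,0,0,0.36,1],[0,0,-0.8,0,0,0.45,1],[0,0,-0.8,0,0,0.54,1],[0,0,-0.8,0,0,0.63,1],[0,0,-0.8,0,0,0.72,1],[0,0,-0.8,0,0,0.81,1]]'
python3 -m crank '[[0,0,0,0,0,0.09,1],[0,0,0,0,0,0.19,1],[0,0,0,0,0,0.19,1],[0,0,0,0,0,0.19,1]]'
python3 look.py v7 "[(LID[:2],(.508,-.0797,.272),.041,(0,255,0))]"
python3 -c "
from h import *
go(.5054,-.0812,.1,.272+np.pi/2)"
```

```text
time: 9.7
eef_pos: [0.5054, -0.0801, 0.1738]
tcp_rot: [0.96, 0.279, -0.0, 0.0]
contact_force: [0.6, 0.0, -0.1]
opening: 1.005
time: 10.1
eef_pos: [0.5055, -0.0801, 0.1738]
tcp_rot: [0.99, 0.138, -0.0, 0.0]
contact_force: [0.5, 0.5, 0.7]
opening: 0.998
10.2 [ 0.5055 -0.0801  0.1739] -1.2949025406495596 0.9995840705563556 [ 0.1  0.  -0.9]
t 10.2 pos [ 0.5055 -0.0801  0.1739] yaw -1.2949 turn -0.004 F [ 0.1  0.  -0.9] open 1.0 q [-0.36 -0.02  2.03 -0.    1.14  0.94]
shift [-0.002  0.007  0.492] dist mm 73.9 turn [0.    0.    0.002]
```

View pics/v7s.png

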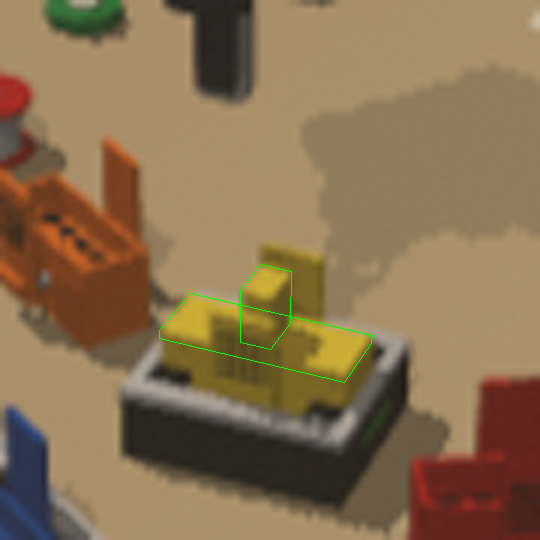

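View pics/v7t.png

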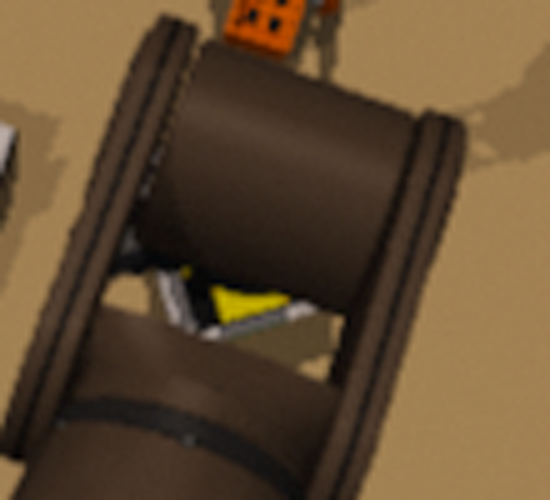

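The seated lid matches the predicted outline in position, height and tilt. Going down over the catches.

```bash
python3 -m crank '[[0,0.003,0.1,0,0,0,1],[0,0.003,0.3,0,0,0,1],[0,0.003,0.5,0,0,0,1],[0,0.003,0.65,0,0,0,1],[0,0.003,0.8,0,0,0,1],[0,0.003,0.9,0,0,0,1],[0,0.003,0.9,0,0,0,1],[0,0.003,0.9,0,0,0,1]]'
python3 look.py v8 "[(LID[:2],(.508,-.0797,.272),.041,(0,255,0))]"
```

```text
time: 11.0
eef_pos: [0.5052, -0.0805, 0.0383]
tcp_rot: [0.991, 0.137, -0.001, -0.0]
contact_force: [-0.7, 0.4, 1.0]
opening: 0.998
11.1 [ 0.5064 -0.0809  0.0397] -1.296679805839307 1.001829096093798 [-0.3  0.2  0.7]
```

View pics/v8s.png

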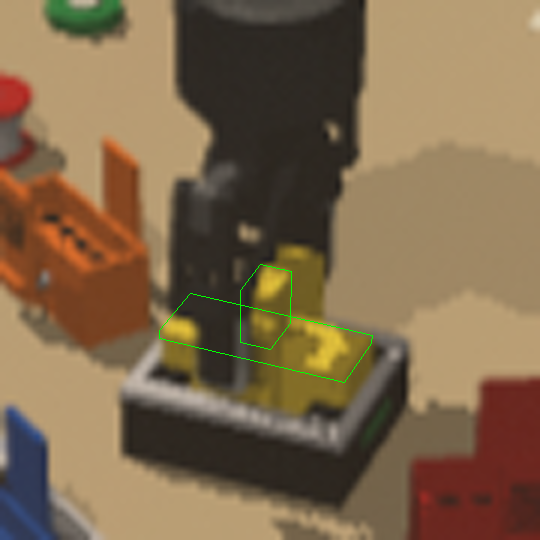

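The near finger stands in front of the catch, clear of the dock frame. Squeezing at 35 N.

```bash
python3 -m crank '[[0,0,0,0,0,0,0.8],[0,0,0,0,0,0,0.65],[0,0,0,0,0,0,0.5],[0,0,0,0,0,0,0.3],[0,0,0,0,0,0,0],[0,0,0,0,0,0,0],[0,0,0,0,0,0,0],[0,0,0,0,0,0,0],[0,0,0,0,0,0,0]]' 35
python3 look.py v9 "[(LID[:2],(.508,-.0797,.272),.041,(0,255,0))]"
```

```text
time: 12.0
eef_pos: [0.5071, -0.0816, 0.042]
tcp_rot: [0.991, 0.137, 0.001, 0.001]
contact_force: [-3.7, -0.8, 12.2]
opening: 0.502
12.1 [ 0.5071 -0.0816  0.042 ] -1.2959564674407331 0.5001028292200221 [-3.6 -1.1 13. ]
```

View pics/v9s.png

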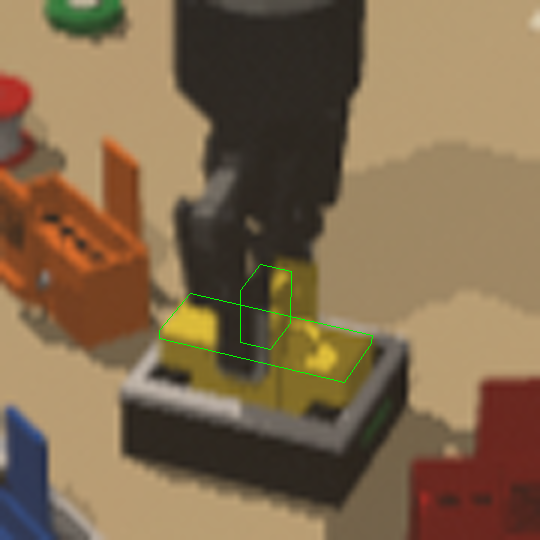

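Opening 0.50 agrees with both catches being fully in, scaled by the bar reading earlier. The 12 N upward force comes from the pads swinging forward as they close. Lifting slowly.

```bash
python3 -m crank '[[0,0,-0.02,0,0,0,0],[0,0,-0.04,0,0,0,0],[0,0,-0.06,0,0,0,0],[0,0,-0.1,0,0,0,0],[0,0,-0.15,0,0,0,0],[0,0,-0.2,0,0,0,0],[0,0,-0.25,0,0,0,0],[0,0,-0.25,0,0,0,0],[0,0,-0.25,0,0,0,0]]' 35
python3 look.py v10
```

```text
time: 13.0
eef_pos: [0.5054, -0.0799, 0.0766]
tcp_rot: [0.991, 0.136, -0.0, -0.001]
contact_force: [0.5, -1.1, -2.7]
opening: 0.491
13.1 [ 0.5051 -0.08    0.076 ] -1.297216311863147 0.49495703594991847 [-0.2 -0.1 -2.3]
```

View pics/v10s.png

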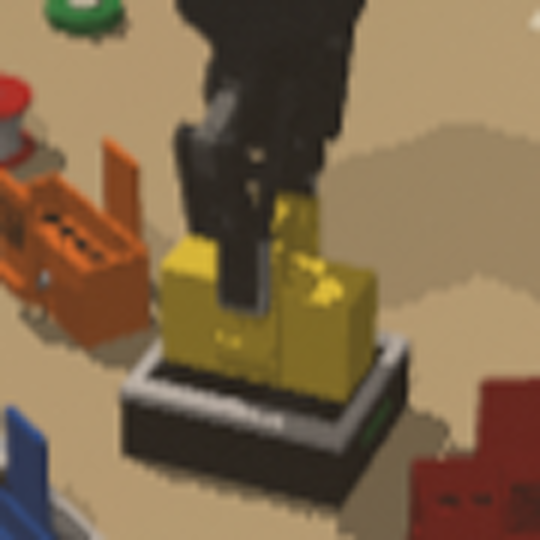

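The cassette is out of its pocket and level, with the lid on, and the load is about 2.5 N. Raising it to about 15 cm.

```bash
python3 -m crank '[[0,0,-0.06,0,0,0,0],[0,0,-0.15,0,0,0,0],[0,0,-0.25,0,0,0,0],[0,0,-0.35,0,0,0,0],[0,0,-0.45,0,0,0,0],[0,0,-0.55,0,0,0,0],[0,0,-0.64,0,0,0,0],[0,0,-0.7,0,0,0,0],[0,0,-0.74,0,0,0,0],[0,0,-0.74,0,0,0,0],[0,0,-0.74,0,0,0,0],[0,0,-0.74,0,0,0,0]]' 35
python3 - <<'E'
from h import *
from plant import imaging,telemetry
t=imaging.read_camera("top");s=imaging.read_camera("side"); st=telemetry.get_state(); print(st)
pos=st["eef_pos"]
im=cv2.resize(s["pixels"][60:200,220:340],None,fx=4.2,fy=4.2,interpolation=cv2.INTER_CUBIC)[:,:,::-1].copy()
M=R.from_euler("z",.272).as_matrix()
for z,parts,c in((pos[2]-.037,[box(-.042,.042,-.017,.017,0,.042)],(0,255,0)),(pos[2]-.037+.036,LID[:2],(255,0,255))):
    for b in parts:
        q=(proj(b@M.T+[pos[0]+.0027,pos[1]+.001,z],s)-[220,60]+.5)*4.2
        cv2.polylines(im,[cv2.convexHull(q.astype(np.int32))],True,c)
cv2.imwrite("pics/v11s.png",im); cv2.imwrite("pics/v11t.png",t["pixels"][:,:,::-1])
E
```

```text
time: 14.3
eef_pos: [0.5051, -0.0804, 0.1864]
tcp_rot: [0.991, 0.136, -0.001, -0.0]
contact_force: [0.2, -0.2, -2.0]
opening: 0.485
{'time': 14.4, 'qpos': array([-3.56161905e-01, -3.34639628e-02,  2.01453991e+00, -4.17674337e-04,
        1.16214032e+00,  9.41002377e-01]), 'dq': array([ 8.77656532e-04, -1.35325455e-03, -3.15228334e-03, -1.67980117e-04,
       -2.81815467e-05, -2.01942002e-04]), 'joint_efforts': array([ 4.38592731e-03, -2.75027686e+01, -2.88303995e+01, -1.11244935e-03,
        5.60777131e-03, -2.07999165e-04]), 'eef_pos': array([ 0.50521718, -0.08040023,  0.18651129]), 'tcp_rot': array([ 9.90643591e-01,  1.36471904e-01, -8.05805125e-04, -2.15426537e-04]), 'contact_force': array([ 0.16600715,  0.47555182, -1.36733629]), 'wrist_torque': array([ 0.02859153, -0.02800776, -0.03719942]), 'opening': 0.49065256714960415}
```

View pics/v11s.png

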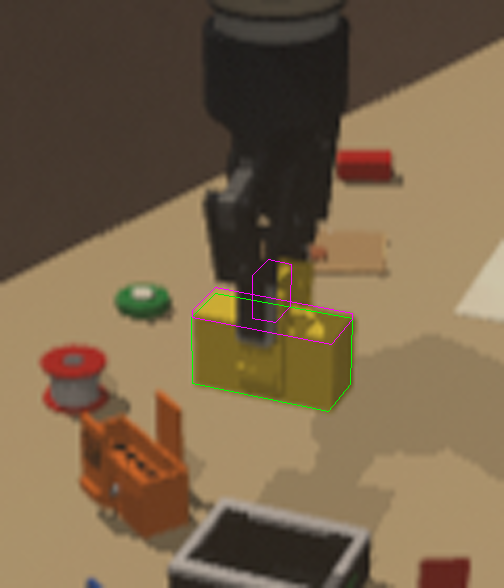

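View pics/v11t.png

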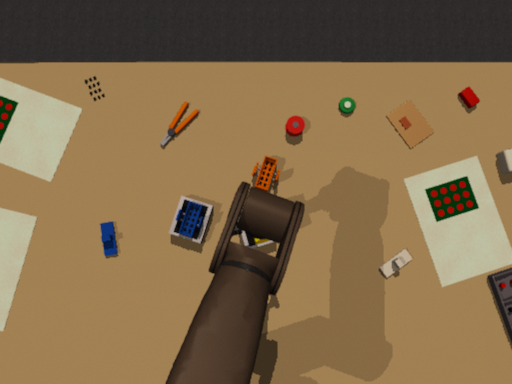

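The outlines match: the cassette is level with its underside at about 0.15 m, the lid is seated, and the bystanders haven't moved. I'll hold briefly to check for slip, then hand in.

```bash
python3 -m crank '[[0,0,0,0,0,0,0],[0,0,0,0,0,0,0],[0,0,0,0,0,0,0],[0,0,0,0,0,0,0],[0,0,0,0,0,0,0],[0,0,0,0,0,0,0],[0,0,0,0,0,0,0],[0,0,0,0,0,0,0],[0,0,0,0,0,0,0],[0,0,0,0,0,0,0]]'
python3 - <<'E'
from h import *
from plant import imaging,ticket
s=imaging.read_camera("side")
a=cv2.imread("pics/v11s.png")
im=cv2.resize(s["pixels"][60:200,220:340],None,fx=4.2,fy=4.2,interpolation=cv2.INTER_CUBIC)[:,:,::-1].astype(int)
d=np.abs(im-a).max(2)>60; print("changed px (overlay lines only expected)",d.sum())
cv2.imwrite("pics/v12.png",d.astype(np.uint8)*255)
E
```

```text
time: 15.4
eef_pos: [0.5057, -0.0805, 0.1874]
tcp_rot: [0.991, 0.136, -0.0, 0.0]
contact_force: [-0.4, -0.1, -1.3]
opening: 0.485
changed px (overlay lines only expected) 951
```

View pics/v12.png

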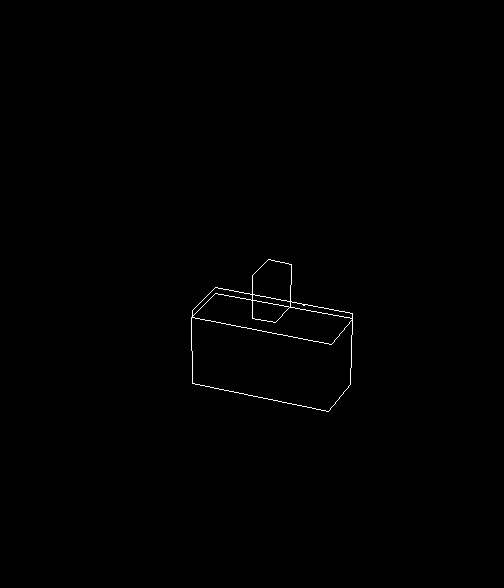

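Only my drawn lines differ between the two pictures, so nothing moved or slipped over the one-second hold.

```bash
python3 -c "
from plant import ticket; print(ticket.sign_off())"
```

```text
the job is handed in; nothing more can be done
None
```

I put the yellow lid on the yellow cassette in its dock and let it go. I then squeezed both catches at 35 N, lifted the cassette out and handed it in at about 15.5 s, still holding it. The sign-off gives no verdict.

**Last checks:**
- **Cassette and lid:** in the side view, the cassette matched its predicted outline with the underside at about 0.15 m, level. The lid matched its seated outline both after release and after the lift.
- **Stillness:** two pictures about 1 s apart showed no movement or slip.
- **Bystanders:** none of them looked moved in the top view, judged by eye.

**Checks that disagreed or were indirect:**
- **Cameras:** the two cameras differed by about 3 mm on the cassette's position. I resolved this by measuring the held lid against the tool position in the side view.
- **Catches:** the gripper reads about 41–42 mm on the catches, where 46 mm means fully in. It also read slightly low on the lid bar, which explains only part of the gap. I inferred that both catches are in from this opening and from the free lift, not from a direct reading.
- **Squeeze:** about 12 N pushed the hand up 3–4 mm during the squeeze. It was gone once the cassette was lifted.

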